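# Wind the tile press down one turn

### The job

Two cork-backed tiles lie in the bench screw press: with the fingertips, push the press's hand wheel round by its upright black handle, clockwise seen from above, through exactly one full turn, so that the plate comes down close over the tiles and the handle stands again where it began. Push gently from behind the handle and do not grip it; do not wind on past the turn, or the plate will crack the top tile. Leave the cup, tape and bottle as they are and finish with the hand clear.

Things in the scene. Friction and masses are not known exactly. Their poses are not given: they have to be found in the camera images.
- press: Blue bench screw press, bolted down (it does not move). Base plate 220 (x) x 290 (y) x 30 mm, two steel columns 24 mm thick at y = +-122 mm, blue crosshead 52 x 290 mm whose top is 165 mm up (column nuts to 177 mm). Origin: centre of the base's underside, on the bench, straight below the wheel's axis; z up; its yaw differs from start to start.
- wheel (a joint): Turn of the hand wheel, rad: 0 with the plate fully raised (a stop: it cannot go lower), growing clockwise seen from above; somewhere between 0.2 and 1.8 at the start; one turn is 6.283. The screw turns stiffly: about 3.5 N at the handle, a little more when fast; it stays where it is left and does not run on.
- wheel_hub (a point): Centre of the hand wheel, on its upright axis, in the plane of its rim, about 204 mm above the bench. Silver wheel of 200 mm outside diameter: rim and three spokes 15-16 mm thick (top of the rim 8 mm above this point), hub 44 mm across with a nut whose top is 27 mm above this point. The wheel goes down with its screw, 8 mm a turn.
- handle: Upright black revolving handle at the outer end of a spoke: cylinder 24 mm thick, 60 mm tall, its axis 84 mm from the wheel's axis. Origin: centre of its underside, 10 mm above the plane of the rim; a bolt head stands 3 mm above its top. It spins freely on its own axis: its own yaw means nothing. A few newtons push it; come up to it slowly (under 0.1 m/s): a hard knock counts as rough.
- platen: Steel pressing plate 170 x 200 x 16 mm under the screw. Origin: centre of its underside, 65 mm above the bench when fully raised (wheel joint 0); it goes down 8 mm for each clockwise turn of the wheel.
- tile_top: The upper of two loose cork-backed tiles, 150 x 150 x 12 mm, lying on each other on the press's base under the plate. Origin: centre of its underside; its face is 54 mm above the bench, 1 to 3 mm below the plate after the turn.
- tile_low: The lower of the two tiles, the same size. Origin: centre of its underside.
- cup: Loose blue-grey plastic paint cup, 78 mm across the rim, 95 mm tall, standing beside the press. Origin: centre of its underside. Leave it.
- tape: Loose roll of yellow tape lying flat beside the press, 100 mm across, 48 mm tall. Origin: centre of its underside. Leave it.
- bottle: Loose pale, milky-clear bottle with a red cap, 72 mm across, 170 mm tall, standing beside the press. Origin: centre of its underside. Leave it.
Mind the look-alikes: they are no part of the job. What is meant by the tape is not grey or pink, and is the larger of those in its own colour.

How it is judged:
By the outcome, as a careful person would: the job done as asked, in the order asked, and still so for the second after the job is handed in, with the robot touching nothing.
It also fails if it takes over 58 s, if anything falls off the work surface, if the arm or the gripper's body presses on something with over 40 N, if the wrist force passes 120 N, or if a joint passes its speed limit or range.

### The arm

A 7-joint arm with a two-finger parallel gripper is mounted at the origin on the work surface. World frame = base frame: x ahead of the robot, y to its left, z up, the work surface at z = 0. Lengths are in m, angles in rad, forces in N, time in s.
With the tool pointing down it reaches from about 0.35 to 0.9 m from the base axis. Payload 7.2 kg.
Tool frame: the origin (TCP) lies between the finger pads; the fingertips stand robot.tcp_to_tips ahead of it and the grasp point (between the pads) lies 11 mm behind it (robot.tcp_to_tips is the distance from the TCP to the fingertips, in m); z points along the fingers, y is the line along which they close (so a half turn about z gives the same grasp; the last joint's range is limited). The gripper opens to 85 mm and grips with 20 to 120 N. Pads are 22 mm wide; open, the fingers measure 114 mm over their backs; the gripper's body (76 mm by 85 mm) begins 54 mm behind the grasp point. The pads swing forward as they close: fully open they stand 13 mm farther back than shut.
Start: joints at [1.272, 0.411, -0.013, 1.596, 0.006, 1.134, -0.082], TCP at [0.143, -0.608, 0.239] pointing down, gripper open.
Joint ranges: [-2.95, 2.95], [-0.29, 1.99], [-1.47, 1.44], [0.14, 2.54], [-1.03, 4.17], [0.13, 1.85], [-2.86, 2.86]. Speed limits (rad/s): [2.39, 2.39, 3.01, 3.01, 3.14, 3.14, 3.14].

### API

Orientations are given as a unit quaternion [w, x, y, z].
In Python, from station import robot gives the robot as it stands.
- The arm moves only by the shell command python3 -m creep 'ROWS' [FORCE]. ROWS is JSON, a list of rows, each a list of 5 numbers: the shift along the tool's x, y, z in cm, then the turn about the tool's z in degrees, then the opening, from 0 (shut) to 1 (fully open). A call has 1 to 12 rows; each row shifts and turns the commanded pose from where the row before left it, along the tool's axes as they then stand; what a row does not reach is not made up. A row lasts 1/12 s, in which the tool goes at most 41.7 mm and 7.16 degrees, less where a joint would pass 70% of its speed; a pose out of reach is approached as far as the arm can. A call with a gripper value outside its range is refused whole. The fingers move at their own pace and stop on an object; FORCE is the grip in N (left out, the last holds). Time passes only in rows, so rows that do not move let the fingers close. It gives the time, the measured TCP pose, the force, the opening and the grip force at its end, in the units of the state.
- robot.observe(): the state, without advancing time (a new reading comes with each control period).
- robot.snapshot(name): name is "scene" or "top"; returns the picture (420x560x3 uint8, blue, green, red); there is no depth.
- robot.camera_model(name): a dict with "K" (3x3 intrinsics, pixels), "rvec" (rotation vector, rad) and "tvec" (3), from world to camera coordinates, as OpenCV has them. Camera axes: x right, y down, z forward; pixel columns grow to the right and rows downward; lengths in m; the calibration is good to about 2 mm. A picture is of the moment at which its call begins. camera_model takes no time and is no camera call.
- robot.hand_in(): hands the job in; it is judged then, once.
Trained networks look in the newest picture that a camera, given by its name, has taken for a name from the list of things; names that differ only in an ending like _2 or _b are one class to them, and where a whole thing is asked for, a point or a joint stands for the part that bears it (a point fixed in the world has none). Each returns a list of dicts, best first, with "score" (0 to 1); they miss things now and then, are a little off and sometimes report something else, mostly with a low value. They report only what shows in the picture. A call takes as long as a camera call. They do not tell look-alikes from the thing itself.
- robot.boxes_of(thing, camera): "pixel" ([column, row] in pixels, amid what is visible of it).
- robot.mark_of(thing, camera): "pixel" ([column, row] in pixels: a listed point, or the origin of a listed thing).
The state is a dict: "time_s": time; "joint_positions": joint angles; "qd": joint speeds; "effort": joint torques, N m; "tool_pos": TCP position; "eef_rot": TCP orientation; "force": force on the tool from outside, world axes, zero at the start; "moment": the same for the moment, N m; "opening": finger opening in m; "grip_force": force on a finger pad.
Only numpy, scipy, OpenCV 4.12 (cv2) and the standard library are available. Lean on these libraries where they do the work, as an engineer would, in place of code of your own. Each camera call takes 0.05 s, during which the arm holds its last target. There are 200 camera calls.

## Working session

There is one attempt and no reset: what is moved stays moved. The work goes in short steps, Python scripts to look and compute and a shell command to move; the robot and the scene stay as the last step left them, time stands still between calls to the robot, and variables do not carry over. Pictures are saved under pics/ and viewed, at most 10 in all, crops included, and the job is handed in when it is done.

```bash
ls; mkdir -p pics
cat > h.py <<'E'
import numpy as np, cv2
from station import robot
def ray(cam,px):
    m=robot.camera_model(cam);K=np.array(m["K"]);R=cv2.Rodrigues(np.array(m["rvec"],float))[0];t=np.array(m["tvec"],float).ravel()
    d=R.T@np.linalg.inv(K)@np.array([px[0],px[1],1.0]);return -R.T@t,d
def atz(cam,px,z):
    c,d=ray(cam,px);return c+d*(z-c[2])/d[2]
def tri(p1,p2):
    c1,d1=ray("scene",p1);c2,d2=ray("top",p2)
    s=np.linalg.lstsq(np.c_[d1,-d2],c2-c1,rcond=None)[0]
    a=c1+s[0]*d1;b=c2+s[1]*d2;return (a+b)/2,np.linalg.norm(a-b)
E
python3 - <<'E'
from h import *
np.set_printoptions(precision=4,suppress=True)
for c in("scene","top"):
    cv2.imwrite(f"pics/{c}0.png",robot.snapshot(c))
    for t in("press","wheel_hub","handle"):
        print(c,t,[(np.round(x["pixel"],1),round(x["score"],2)) for x in robot.mark_of(t,c)[:3]])
    print("camera at",ray(c,(0,0))[0])
o=robot.observe();print(o["time_s"],o["tool_pos"],o["eef_rot"],o["force"],robot.tcp_to_tips)
E
```

```text
pics
scene press [(array([250.8, 233.7]), 0.8)]
scene wheel_hub []
scene handle [(array([245.8, 170.8]), 0.68)]
camera at [1.4412 0.5295 1.2892]
top press [(array([305.8, 216.4]), 0.77)]
top wheel_hub [(array([304.6, 203.7]), 0.7)]
top handle [(array([328.9, 221.5]), 0.57)]
camera at [ 0.305  -0.0872  1.5512]
0.4 [ 0.1429 -0.6084  0.2392] [-0.0001  0.9933  0.1152 -0.    ] [-0.4571  0.2101 -0.475 ] 0.008
```

Run:
```python
import cv2,numpy as np
from h import *
np.set_printoptions(precision=4,suppress=True)
s=cv2.imread("pics/scene0.png");t=cv2.imread("pics/top0.png")
cv2.imwrite("pics/both.png",cv2.resize(np.vstack([s,t]),(400,600)))
cv2.imwrite("pics/topc.png",cv2.resize(t[110:320,190:470],(800,600),interpolation=cv2.INTER_CUBIC))
hub=atz("top",(304.6,203.7),.204);han=atz("top",(328.9,221.5),.213)
print(hub,han,np.linalg.norm(han-hub),atz("top",(305.8,216.4),0),atz("scene",(250.8,233.7),0),atz("scene",(245.8,170.8),.213))
```

```text
[ 0.5646 -0.152   0.204 ] [ 0.5108 -0.224   0.213 ] 0.09034381393980258 [ 0.5596 -0.1665  0.    ] [ 0.564  -0.1652  0.    ] [ 0.5222 -0.214   0.213 ]
```

View pics/topc.png

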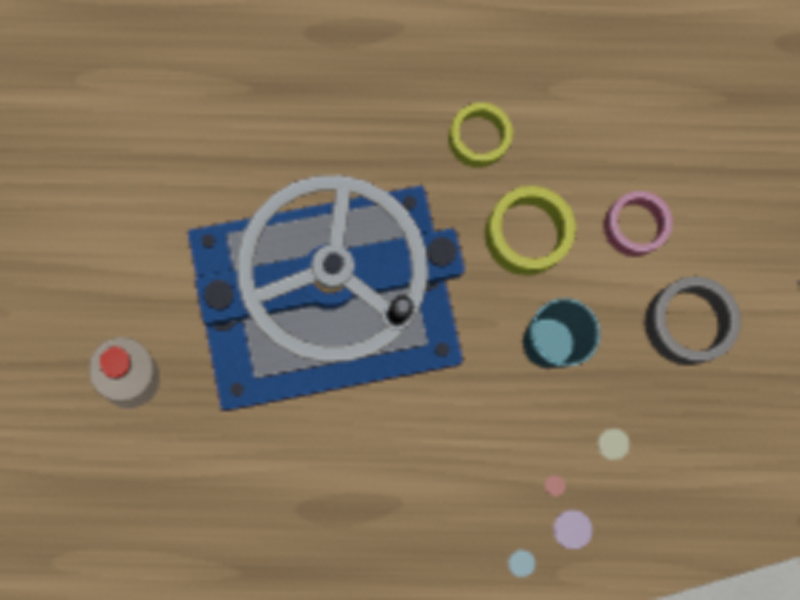

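View pics/scene0.png

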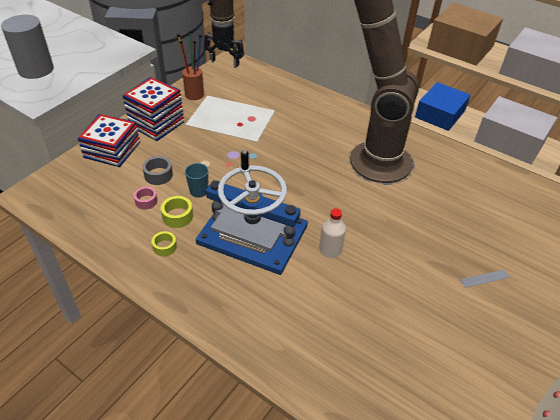

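The top crop shows the hub at full-frame pixel (306.6, 202.4) and the black handle at about (329, 219), at the lower right of the wheel. The scene view shows the handle standing at (245, 160), with the cup at (198, 180), tape at (177, 211) and bottle at (332, 235). Next I refine the hub and handle from their blobs.

```bash
cat >> h.py <<'E'
from scipy.optimize import least_squares
def proj(cam,P):
    m=robot.camera_model(cam);return cv2.projectPoints(np.array(P,float).reshape(-1,3),np.array(m["rvec"],float),np.array(m["tvec"],float),np.array(m["K"],float))[0].reshape(-1,2)
def blob(im,guess,r=14,th=60):
    u,v=map(int,np.round(guess));m=np.zeros(im.shape[:2],np.uint8);m[v-r:v+r,u-r:u+r]=(im[v-r:v+r,u-r:u+r].max(2)<th)
    n,l,st,c=cv2.connectedComponentsWithStats(m)
    return [(tuple(np.round(c[i],2)),int(st[i,4]),st[i,:4].tolist()) for i in range(1,n) if st[i,4]>5]
E
python3 - <<'E'
from h import *
s=cv2.imread("pics/scene0.png");t=cv2.imread("pics/top0.png")
print("top handle",blob(t,(330,219)));print("scene handle",blob(s,(245,160)))
# rim by silver ellipse in top
m=((t.min(2)>125)&(t.max(2).astype(int)-t.min(2)<25)).astype(np.uint8);m[:165]=0;m[240:]=0;m[:,:265]=0;m[:,345:]=0
c=max(cv2.findContours(m,cv2.RETR_EXTERNAL,cv2.CHAIN_APPROX_NONE)[0],key=len)
e=cv2.fitEllipse(cv2.convexHull(c));print("rim",e,atz("top",e[0],.204))
e2=cv2.minEnclosingCircle(c);print(e2,atz("top",e2[0],.206))
E
python3 -c "
import cv2;s=cv2.imread('pics/scene0.png');cv2.imwrite('pics/scc.png',cv2.resize(s[130:280,160:360],(800,600),interpolation=2))"
```

```text
top handle [((np.float64(328.63), np.float64(219.6)), 30, [326, 214, 8, 10])]
scene handle [((np.float64(244.32), np.float64(160.59)), 103, [241, 152, 7, 18])]
rim ((305.6962890625, 203.4473419189453), (64.91600799560547, 66.13827514648438), 105.201416015625) [ 0.56544077 -0.15525227  0.204     ]
((305.4608154296875, 203.6271209716797), 33.2072868347168) [ 0.56449146 -0.15445349  0.206     ]
```

View pics/scc.png

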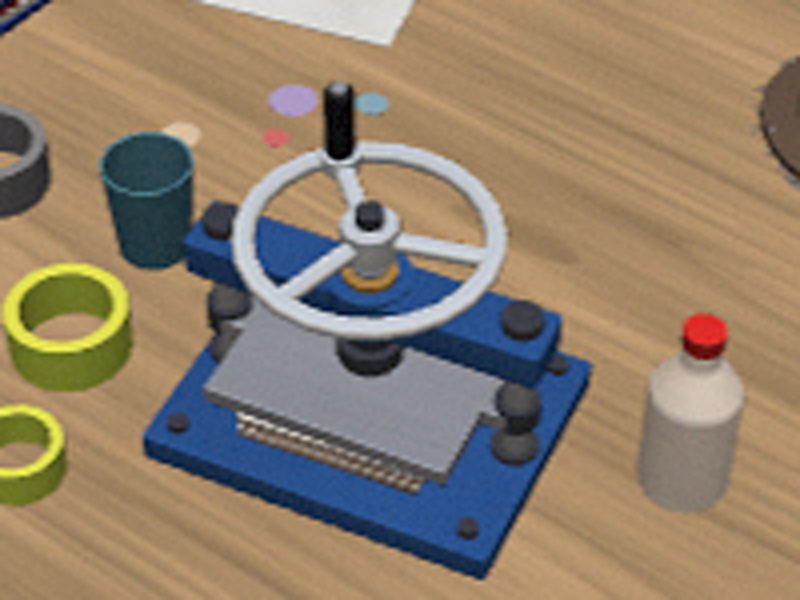

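Run:
```python
from h import *
np.set_printoptions(precision=4,suppress=True)
print("handle tri",tri((244.3,160.6),(328.6,219.6)))
print("hub scene rim",atz("scene",(252.4,190),.204), "hub top .2065",atz("top",(306.3,203.8),.204))
# fit: silver rim via edge matching: maximise brightness along projected rim circle
s=cv2.imread("pics/scene0.png").min(2).astype(np.float32);t=cv2.imread("pics/top0.png").min(2).astype(np.float32)
a=np.radians(np.arange(0,360,3))
def score(p,ims=(("scene",s),("top",t))):
    out=[]
    for c,im in ims:
        v=0
        for r,w in((.0925,1),(.080,-.5),(.106,-.5)):
            P=np.c_[p[0]+r*np.cos(a),p[1]+r*np.sin(a),np.full(len(a),p[2])]
            q=proj(c,P).astype(np.float32);v+=w*cv2.remap(cv2.GaussianBlur(im,(0,0),.8),q[:,:1],q[:,1:],cv2.INTER_LINEAR).mean()
        out.append(v)
    return -sum(out)
from scipy.optimize import minimize
for ims in((("scene",s),("top",t)),(("scene",s),),(("top",t),)):
    f=(lambda p:score((p[0],p[1],.205),ims)) 
    r=minimize(f,[.563,-.155],method="Nelder-Mead",options=dict(initial_simplex=[[.563,-.155],[.573,-.155],[.563,-.145]]));print([c for c,_ in ims],r.x,r.fun)
```

```text
handle tri (array([ 0.5134, -0.2226,  0.2418]), np.float64(0.005490563332699846))
hub scene rim [ 0.5677 -0.1542  0.204 ] hub top .2065 [ 0.5644 -0.1571  0.204 ]Traceback (most recent call last):
  File "<stdin>", line 20, in <module>
    res = _minimize_neldermead(fun, x0, args, callback, bounds=bounds,
                               **options)
    fsim[k] = func(sim[k])
              ~~~~^^^^^^^^
    fx = function(np.copy(x), *(wrapper_args + args))
  File "<stdin>", line 19, in <lambda>
  File "<stdin>", line 14, in score
  File "h.py", line 14, in proj
    m=robot.camera_model(cam);return cv2.projectPoints(np.array(P,float).reshape(-1,3),np.array(m["rvec"],float),np.array(m["tvec"],float),np.array(m["K"],float))[0].reshape(-1,2)
                                     ~~~~~~~~~~~~~~~~~^^^^^^^^^^^^^^^^^^^^^^^^^^^^^^^^^^^^^^^^^^^^^^^^^^^^^^^^^^^^^^^^^^^^^^^^^^^^^^^^^^^^^^^^^^^^^^^^^^^^^^^^^^^^
cv2.error: OpenCV(4.12.0) :-1: error: (-5:Bad argument) in function 'projectPoints'
> Overload resolution failed:
>  - projectPoints() missing required argument 'distCoeffs' (pos 5)
>  - projectPoints() missing required argument 'distCoeffs' (pos 5)
```

```bash
sed -i 's/np.array(m\["K"\],float))\[0\]/np.array(m["K"],float),None)[0]/' h.py; python3 -m creep '[[0,0,0,0,0.17],[1.5,-0.7,0,0,0.17],[3,-1.4,0,0,0.17],[3,-1.4,0,0,0.17],[3,-1.4,0,0,0.17],[3,-1.4,0,0,0.17],[3,-1.4,0,0,0.17],[3,-1.4,0,0,0.17],[3,-1.4,0,0,0.17],[3,-1.4,0,0,0.17],[3,-1.4,0,0,0.17],[3,-1.4,0,0,0.17]]' 20; python3 -c "
from station import robot
o=robot.observe();print(o['joint_positions'],o['force'])"
```

```text
time_s: 1.4
tool_pos: [0.4171, -0.3921, 0.2395]
eef_rot: [0.0, 0.993, 0.115, 0.0]
force: [0.5, -0.6, 0.1]
opening: 0.0143
grip_force: 0.0
[ 0.79174889  0.32870586 -0.15571407  1.71930241  0.05637397  1.09741486
 -0.72155059] [ 0.48118947 -0.61977386  0.10171912]
```

```bash
python3 -m creep '[[2.95,-1.47,0,0,0.17],[2.95,-1.47,0,0,0.17],[2.95,-1.47,0,0,0.17],[2.95,-1.47,0,0,0.17],[2.95,-1.47,0,0,0.17],[2.95,-1.47,0,0,0.17],[0,0,0,-7,0.17],[0,0,0,-7,0.17],[0,0,0,-7,0.17],[0,0,0,-7,0.17],[0,0,0,-7,0.17],[0,0,0,-7,0.17]]'; python3 -m creep '[[0,0,0,-7,0.17],[0,0,0,-7,0.17],[0,0,0,-7,0.17],[0,0,0,-7,0.17],[0,0,0,-7,0.17],[0,0,0,-7,0.17],[0,0,0,-7,0.17],[0,0,0,-7,0.17],[0,0,0,-7,0.17],[0,0,0,-7,0.17],[0,0,0,-7,0.17],[0,0,0,-7,0.17]]'
cat > st.py <<'E'
from h import *
import sys
HUB=np.array([.5655,-.156])
def state():
    o=robot.observe();w,x,y,z=o["eef_rot"];p=np.array(o["tool_pos"])
    yaw=np.degrees(2*np.arctan2(y,x));d=np.array([np.cos(np.radians(yaw)),np.sin(np.radians(yaw))])
    return o,p,yaw,d
if __name__=="__main__":
    o,p,yaw,d=state();sg=float(sys.argv[1])
    h=p[:2]+sg*.0207*d;v=h-HUB
    print("t",round(o["time_s"],2),"p",np.round(p,4),"yaw",round(yaw,1),"fork phi",round(np.degrees(np.arctan2(v[1],v[0])),1),"r",round(np.linalg.norm(v),4),"F",np.round(o["force"],1),"q7",round(o["joint_positions"][6],2),"M",np.round(o["moment"],2))
E
python3 st.py 1
python3 - <<'E'
from h import *
im=robot.snapshot("scene");cv2.imwrite("pics/s1.png",cv2.resize(im[90:240,140:340],(800,600),interpolation=2))
E
```

```text
time_s: 2.4
tool_pos: [0.5681, -0.2669, 0.2393]
eef_rot: [0.0, 0.885, 0.466, -0.0]
force: [-0.4, 0.7, -0.0]
opening: 0.0144
grip_force: 0.0
time_s: 3.4
tool_pos: [0.5681, -0.2671, 0.2393]
eef_rot: [0.0, 0.346, 0.938, -0.0]
force: [1.5, -0.2, 0.5]
opening: 0.0145
grip_force: 0.0
t 3.4 p [ 0.5681 -0.2671  0.2393] yaw 139.6 fork phi -97.7 r 0.0985 F [ 1.5 -0.2  0.5] q7 0.96 M [-0.03  0.01 -0.02]
```

View pics/s1.png

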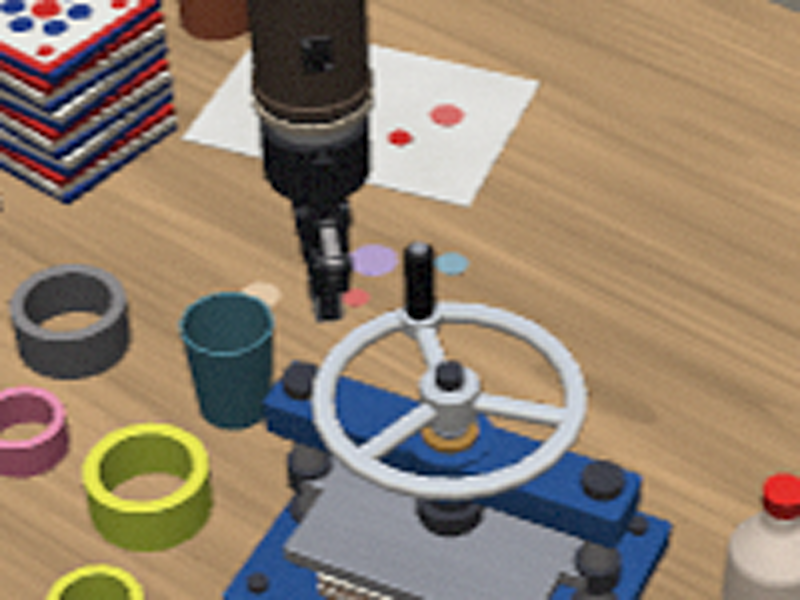

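The scene shows the fork about 50 mm behind the handle, fingers at crop (330,310) and handle at (418,280), facing it. I'll approach slowly.

```bash
python3 -m creep '[[0.6,0,0,0,0.17],[0.6,0,0,0,0.17],[0.6,0,0,0,0.17],[0.6,0,0,0,0.17],[0.6,0,0,0,0.17],[0.6,0,0,0,0.17],[0.3,0,0,0,0.17],[0.3,0,0,0,0.17],[0.3,0,0,0,0.17],[0.3,0,0,0,0.17],[0.3,0,0,0,0.17]]'; python3 st.py 1
```

```text
time_s: 4.37
tool_pos: [0.5295, -0.2342, 0.2394]
eef_rot: [0.0, 0.349, 0.937, -0.0]
force: [1.3, -4.4, -1.0]
opening: 0.0149
grip_force: 2.1
t 4.37 p [ 0.5295 -0.2342  0.2394] yaw 139.2 fork phi -128.6 r 0.0827 F [ 1.3 -4.4 -1. ] q7 0.94 M [-0.79 -0.34  0.09]
```

```bash
python3 -m creep '[[0.59,-0.12,0,4,0.17],[0.59,-0.12,0,4,0.17],[0.59,-0.12,0,4,0.17],[0.59,-0.12,0,4,0.17],[0.59,-0.12,0,4,0.17],[0.59,-0.12,0,4,0.17],[0.59,-0.12,0,4,0.17],[0.59,-0.12,0,4,0.17],[0.59,-0.12,0,4,0.17],[0.59,-0.12,0,4,0.17]]'; python3 st.py 1
python3 - <<'E'
from h import *
im=robot.snapshot("scene");cv2.imwrite("pics/s2.png",cv2.resize(im[90:240,140:340],(800,600),interpolation=2))
E
```

```text
time_s: 5.2
tool_pos: [0.4881, -0.1915, 0.2386]
eef_rot: [-0.0, 0.65, 0.76, -0.001]
force: [-1.1, -4.6, -4.1]
opening: 0.0145
grip_force: 2.2
t 5.2 p [ 0.4881 -0.1915  0.2386] yaw 98.9 fork phi -169.4 r 0.082 F [-1.1 -4.6 -4.1] q7 0.26 M [-0.88  0.27  0.03]
```

View pics/s2.png

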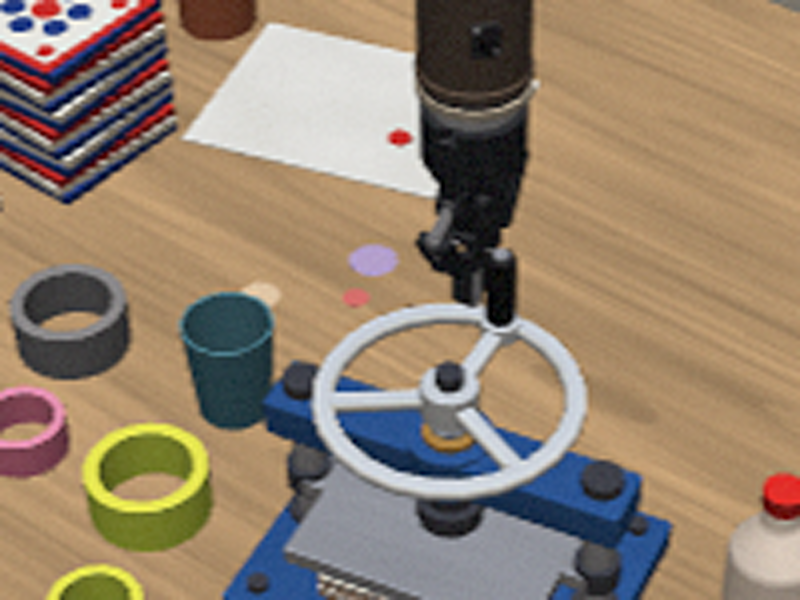

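The handle is in the fork and turning, at crop (500,285), with cup, tape and bottle unmoved. I'll carry on.

```bash
python3 -m creep '[[0.59,-0.14,0,4,0.17],[0.59,-0.14,0,4,0.17],[0.59,-0.14,0,4,0.17],[0.59,-0.14,0,4,0.17],[0.59,-0.14,0,4,0.17],[0.59,-0.14,0,4,0.17],[0.59,-0.12,0,4,0.17],[0.59,-0.12,0,4,0.17],[0.59,-0.12,0,4,0.17],[0.59,-0.12,0,4,0.17],[0.59,-0.12,0,4,0.17],[0.59,-0.12,0,4,0.17]]'; python3 st.py 1
```

```text
time_s: 6.25
tool_pos: [0.4882, -0.1203, 0.2383]
eef_rot: [-0.001, 0.902, 0.431, -0.002]
force: [-3.5, -1.8, -2.7]
opening: 0.0145
grip_force: 2.0
t 6.25 p [ 0.4882 -0.1203  0.2383] yaw 51.1 fork phi 141.1 r 0.0825 F [-3.5 -1.8 -2.7] q7 -0.66 M [-0.43  0.74  0.03]
```

```bash
python3 -m creep '[[0.59,-0.14,0,4,0.17],[0.59,-0.14,0,4,0.17],[0.59,-0.14,0,4,0.17],[0.59,-0.14,0,4,0.17],[0.59,-0.14,0,4,0.17],[0.59,-0.14,0,4,0.17],[0.59,-0.14,0,4,0.17],[0.59,-0.14,0,4,0.17],[0.59,-0.12,0,4,0.17],[0.59,-0.12,0,4,0.17],[0.59,-0.12,0,4,0.17],[0.59,-0.12,0,4,0.17]]'; python3 st.py 1;python3 -m creep '[[0.59,-0.12,0,4,0.17],[0.59,-0.12,0,4,0.17],[0.59,-0.12,0,4,0.17],[0.59,-0.12,0,4,0.17],[0.59,-0.12,0,4,0.17],[0.59,-0.12,0,4,0.17],[0.59,-0.12,0,4,0.17],[0.59,-0.12,0,4,0.17],[0.59,-0.12,0,4,0.17],[0.59,-0.12,0,4,0.17],[0.59,-0.12,0,4,0.17]]'; python3 st.py 1
```

```text
time_s: 7.25
tool_pos: [0.5407, -0.0725, 0.2381]
eef_rot: [-0.0, 1.0, 0.028, -0.002]
force: [-3.1, -0.2, -4.0]
opening: 0.0147
grip_force: 2.2
t 7.25 p [ 0.5407 -0.0725  0.2381] yaw 3.2 fork phi 92.8 r 0.0848 F [-3.1 -0.2 -4. ] q7 -1.59 M [0.02 0.78 0.06]
time_s: 8.17
tool_pos: [0.605, -0.0784, 0.2378]
eef_rot: [0.0, 0.937, -0.349, -0.002]
force: [-4.1, 0.6, -3.4]
opening: 0.0142
grip_force: 2.3
t 8.17 p [ 0.605  -0.0784  0.2378] yaw -40.8 fork phi 49.3 r 0.0845 F [-4.1  0.6 -3.4] q7 -2.32 M [ 0.18  0.89 -0.06]
```

```bash
python3 -m creep '[[-1,0,0,0,0.17],[-1.5,0,0,0,0.17],[-1.5,0,0,0,0.17],[-1.2,0,0,0,0.17],[0,0,0,-7,0.17],[0,0,0,-7,0.17],[0,0,0,-7,0.17],[0,0,0,-7,0.17],[0,0,0,-7,0.17],[0,0,0,-7,0.17],[0,0,0,-7,0.17],[0,0,0,-7,0.17]]';python3 -m creep '[[0,0,0,-7,0.17],[0,0,0,-7,0.17],[0,0,0,-7,0.17],[0,0,0,-7,0.17],[0,0,0,-7,0.17],[0,0,0,-7,0.17],[0,0,0,-7,0.17],[0,0,0,-7,0.17],[0,0,0,-7,0.17],[0,0,0,-7,0.17],[0,0,0,-7,0.17],[0,0,0,-7,0.17]]';python3 -m creep '[[0,0,0,-7,0.17],[0,0,0,-7,0.17],[0,0,0,-7,0.17],[0,0,0,-7,0.17],[0,0,0,-7,0.17],[0,0,0,-5,0.17],[0,0,0,0,0.17]]'; python3 st.py -1
python3 - <<'E'
from h import *
im=robot.snapshot("scene");cv2.imwrite("pics/s3.png",cv2.resize(im[90:240,140:340],(800,600),interpolation=2))
E
```

```text
time_s: 9.17
tool_pos: [0.5668, -0.0444, 0.2397]
eef_rot: [0.0, 0.991, 0.137, 0.001]
force: [0.2, 0.8, 0.3]
opening: 0.0145
grip_force: 0.0
time_s: 10.17
tool_pos: [0.5668, -0.0444, 0.2398]
eef_rot: [0.001, 0.644, 0.765, 0.0]
force: [-0.6, -0.5, -0.6]
opening: 0.0147
grip_force: 0.0
time_s: 10.75
tool_pos: [0.5668, -0.0446, 0.2395]
eef_rot: [0.0, 0.345, 0.938, 0.0]
force: [0.6, -0.6, 0.3]
opening: 0.0143
grip_force: 0.0
t 10.75 p [ 0.5668 -0.0446  0.2395] yaw 139.6 fork phi 80.1 r 0.0994 F [ 0.6 -0.6  0.3] q7 0.54 M [ 0.01 -0.02  0.04]
```

View pics/s3.png

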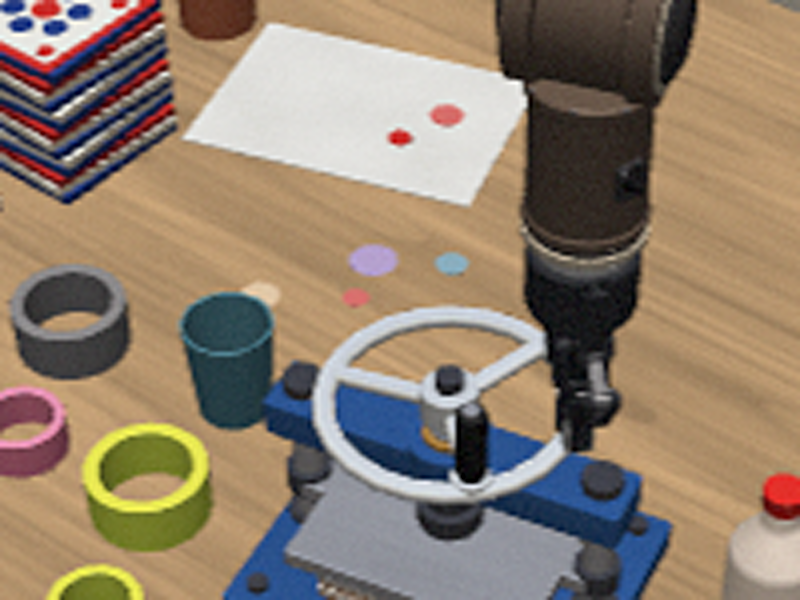

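The handle stands at crop (470,445), half a turn on. The fork is behind it at (575,440) and the other things are unmoved.

```bash
python3 -m creep '[[-0.6,0,0,0,0.17],[-0.6,0,0,0,0.17],[-0.6,0,0,0,0.17],[-0.6,0,0,0,0.17],[-0.6,0,0,0,0.17],[-0.6,0,0,0,0.17],[-0.3,0,0,0,0.17],[-0.3,0,0,0,0.17],[-0.3,0,0,0,0.17],[-0.3,0,0,0,0.17],[-0.3,0,0,0,0.17]]'; python3 st.py -1
```

```text
time_s: 11.72
tool_pos: [0.6058, -0.0784, 0.2393]
eef_rot: [-0.0, 0.348, 0.937, 0.0]
force: [-0.4, 1.1, -0.7]
opening: 0.0144
grip_force: 0.2
t 11.72 p [ 0.6058 -0.0784  0.2393] yaw 139.2 fork phi 48.9 r 0.0851 F [-0.4  1.1 -0.7] q7 0.58 M [0.04 0.04 0.03]
```

```bash
python3 -m creep '[[-0.3,0.06,0,2,0.17],[-0.59,0.12,0,4,0.17],[-0.59,0.12,0,4,0.17],[-0.59,0.12,0,4,0.17],[-0.59,0.12,0,4,0.17],[-0.59,0.12,0,4,0.17],[-0.59,0.12,0,4,0.17],[-0.59,0.12,0,4,0.17],[-0.59,0.12,0,4,0.17],[-0.59,0.12,0,4,0.17],[-0.59,0.12,0,4,0.17],[-0.59,0.12,0,4,0.17]]'; python3 st.py -1;python3 -m creep '[[-0.59,0.12,0,4,0.17],[-0.59,0.12,0,4,0.17],[-0.59,0.12,0,4,0.17],[-0.59,0.12,0,4,0.17],[-0.59,0.12,0,4,0.17],[-0.59,0.12,0,4,0.17],[-0.59,0.12,0,4,0.17],[-0.59,0.12,0,4,0.17],[-0.59,0.12,0,4,0.17],[-0.59,0.12,0,4,0.17],[-0.59,0.12,0,4,0.17],[-0.59,0.12,0,4,0.17]]'; python3 st.py -1
```

```text
time_s: 12.72
tool_pos: [0.648, -0.1289, 0.2385]
eef_rot: [-0.002, 0.688, 0.726, -0.0]
force: [-2.5, 3.8, -2.1]
opening: 0.0143
grip_force: 2.3
t 12.72 p [ 0.648  -0.1289  0.2385] yaw 93.1 fork phi 4.4 r 0.0839 F [-2.5  3.8 -2.1] q7 -0.08 M [ 0.72  0.47 -0.02]
time_s: 13.72
tool_pos: [0.6404, -0.1986, 0.2387]
eef_rot: [-0.001, 0.923, 0.384, 0.001]
force: [3.1, 2.2, -3.2]
opening: 0.0145
grip_force: 2.3
t 13.72 p [ 0.6404 -0.1986  0.2387] yaw 45.1 fork phi -43.5 r 0.0832 F [ 3.1  2.2 -3.2] q7 -0.73 M [ 0.54 -0.59 -0.03]
```

```bash
python3 -m creep '[[-0.59,0.12,0,4,0.17],[-0.59,0.12,0,4,0.17],[-0.59,0.12,0,4,0.17],[-0.59,0.12,0,4,0.17],[-0.59,0.12,0,4,0.17],[-0.59,0.12,0,4,0.17],[-0.59,0.12,0,4,0.17],[-0.59,0.12,0,4,0.17],[-0.59,0.12,0,4,0.17],[-0.59,0.12,0,4,0.17],[-0.59,0.12,0,4,0.17],[-0.59,0.12,0,4,0.17]]'; python3 st.py -1;python3 -m creep '[[-0.59,0.12,0,4,0.17],[-0.59,0.12,0,4,0.17],[-0.59,0.12,0,4,0.17],[-0.59,0.12,0,4,0.17],[-0.59,0.12,0,4,0.17],[-0.59,0.12,0,4,0.17],[0,0,0,0,0.17]]'; python3 st.py -1
```

```text
time_s: 14.72
tool_pos: [0.5827, -0.2401, 0.239]
eef_rot: [0.0, 1.0, -0.026, 0.001]
force: [3.0, -1.2, -2.5]
opening: 0.0144
grip_force: 2.2
t 14.72 p [ 0.5827 -0.2401  0.239 ] yaw -3.0 fork phi -92.4 r 0.0831 F [ 3.  -1.2 -2.5] q7 -1.4 M [-0.22 -0.82  0.04]
time_s: 15.3
tool_pos: [0.5456, -0.2394, 0.2394]
eef_rot: [0.0, 0.972, -0.233, -0.0]
force: [0.7, -0.1, -0.4]
opening: 0.0145
grip_force: 0.2
t 15.3 p [ 0.5456 -0.2394  0.2394] yaw -27.0 fork phi -117.4 r 0.0833 F [ 0.7 -0.1 -0.4] q7 -1.77 M [-0.08  0.01 -0.04]
```

```bash
python3 -m creep '[[1,0,0,0,0.17],[1.5,0,0,0,0.17],[1.5,0,0,0,0.17],[1,0,0,0,0.17],[0,0,0,0,0.17]]'
cat > ang.py <<'E'
from h import *
import sys
np.set_printoptions(precision=4,suppress=True)
HUB=np.array([.5655,-.156])
k=sys.argv[1]
px=[]
for c,z in(("scene",.240),("top",.240)):
    im=robot.snapshot(c);cv2.imwrite(f"pics/{c}_{k}.png",im)
    i0=cv2.imread(f"pics/{c}0.png");g0={"scene":(244.3,160.6),"top":(328.6,219.6)}[c]
    print(c,"now",blob(im,g0,r=14),"ref",blob(i0,g0,r=14))
    a,b=im[130:260,200:340],i0[130:260,200:340]
    px.append(np.vstack([a,b]))
cv2.imwrite(f"pics/cmp_{k}.png",cv2.resize(np.hstack(px),(640,594),interpolation=2))
# predicted handle-centre pixels against angle, wheel 8 mm lower per turn
for ph in range(-112,-141,-4):
    f=np.radians(ph);d=-.008*(1-(ph+128)/360) 
    P=[HUB[0]+.084*np.cos(f),HUB[1]+.084*np.sin(f),.2418+d]
    print(ph,proj("scene",P)[0],proj("top",P)[0])
f=np.radians(-128);P=[HUB[0]+.084*np.cos(f),HUB[1]+.084*np.sin(f),.2418];print("ref",proj("scene",P)[0],proj("top",P)[0])
E
python3 ang.py a
```

```text
time_s: 15.72
tool_pos: [0.5932, -0.2623, 0.2388]
eef_rot: [-0.0, 0.973, -0.23, 0.0]
force: [-0.5, 0.0, -0.2]
opening: 0.0146
grip_force: 0.0
scene now [((np.float64(239.71), np.float64(163.75)), 113, [236, 155, 8, 18])] ref [((np.float64(244.32), np.float64(160.59)), 103, [241, 152, 7, 18])]
top now [((np.float64(328.37), np.float64(219.08)), 89, [323, 206, 11, 28])] ref [((np.float64(328.63), np.float64(219.6)), 30, [326, 214, 8, 10])]
-112 [237.9124 164.8699] [333.0482 212.6295]
-116 [239.6798 164.2596] [332.2241 214.4266]
-120 [241.5021 163.7334] [331.2728 216.1627]
-124 [243.3712 163.2933] [330.199  217.8288]
-128 [245.2787 162.9411] [329.0077 219.4168]
-132 [247.2163 162.6783] [327.7046 220.9187]
-136 [249.1753 162.5059] [326.296  222.3267]
-140 [251.1473 162.4246] [324.7888 223.6338]
ref [245.2341 160.9046] [329.2924 218.9902]
```

View pics/cmp_a.png

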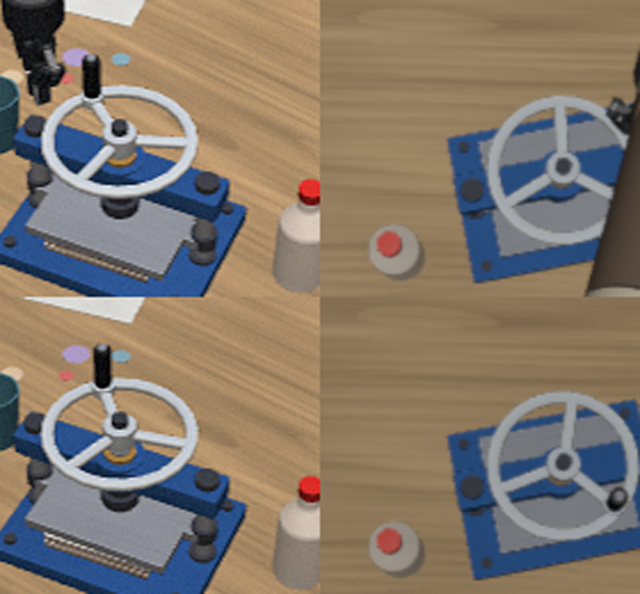

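Compared with the reference below it, the handle is about 10° short: scene column 239.7 against 244.3. Other things are unmoved. I'll do the rest gently.

```bash
python3 -m creep '[[-0.6,0,0,0,0.17],[-0.6,0,0,0,0.17],[-0.6,0,0,0,0.17],[-0.6,0,0,0,0.17],[-0.6,0,0,0,0.17],[-0.6,0,0,0,0.17],[-0.6,0,0,0,0.17],[-0.4,0,0,0,0.17],[-0.3,0,0,0,0.17],[-0.1,0,0,0,0.17],[0,0,0,0,0.17]]'; python3 st.py -1;python3 -m creep '[[-0.29,0.06,0,2,0.17],[-0.29,0.06,0,2,0.17],[-0.29,0.06,0,2,0.17],[-0.29,0.06,0,2,0.17],[0,0,0,0,0.17],[0,0,0,0,0.17]]'; python3 st.py -1
```

```text
time_s: 16.73
tool_pos: [0.5463, -0.2392, 0.2395]
eef_rot: [0.0, 0.973, -0.232, 0.0]
force: [1.3, 0.1, 0.7]
opening: 0.0147
grip_force: 0.0
t 16.73 p [ 0.5463 -0.2392  0.2395] yaw -26.8 fork phi -117.0 r 0.0829 F [1.3 0.1 0.7] q7 -1.77 M [-0.03 -0.07  0.02]
time_s: 17.23
tool_pos: [0.5352, -0.2362, 0.2393]
eef_rot: [0.0, 0.954, -0.299, 0.0]
force: [0.6, -3.3, -0.1]
opening: 0.0145
grip_force: 1.8
t 17.23 p [ 0.5352 -0.2362  0.2393] yaw -34.7 fork phi -124.6 r 0.0832 F [ 0.6 -3.3 -0.1] q7 -1.89 M [-0.72 -0.19  0.11]
```

```bash
python3 -m creep '[[-0.19,0.04,0,1.3,0.17],[-0.18,0.04,0,1.2,0.17],[0,0,0,0,0.17],[0,0,0,0,0.17]]'; python3 st.py -1;python3 -m creep '[[0.6,0,0,0,0.17],[1.5,0,0,0,0.17],[1.5,0,0,0,0.17],[1.5,0,0,0,0.17],[1.5,0,0,0,0.17],[0,0,0,0,0.17]]'; python3 ang.py b | head -3
```

```text
time_s: 17.57
tool_pos: [0.5315, -0.234, 0.2393]
eef_rot: [0.0, 0.948, -0.32, 0.0]
force: [1.6, -4.5, -1.8]
opening: 0.0145
grip_force: 2.0
t 17.57 p [ 0.5315 -0.234   0.2393] yaw -37.3 fork phi -127.6 r 0.0826 F [ 1.6 -4.5 -1.8] q7 -1.94 M [-0.73 -0.24  0.1 ]
time_s: 18.07
tool_pos: [0.5859, -0.2744, 0.2386]
eef_rot: [-0.0, 0.948, -0.319, -0.0]
force: [0.1, 0.1, 0.3]
opening: 0.0149
grip_force: 0.0
scene now [((np.float64(244.29), np.float64(162.58)), 104, [241, 154, 7, 18])] ref [((np.float64(244.32), np.float64(160.59)), 103, [241, 152, 7, 18])]
top now [((np.float64(331.32), np.float64(219.81)), 122, [326, 206, 13, 28])] ref [((np.float64(328.63), np.float64(219.6)), 30, [326, 214, 8, 10])]
-112 [237.9124 164.8699] [333.0482 212.6295]
```

The handle is back at its starting column, 244.3, and lower by the predicted 2 px for one turn. I'll move clear and take a last look.

```bash
python3 -m creep '[[1,0,-1,0,0.17],[1,0,-2,0,0.17],[1,0,-2,0,0.17],[1,0,-2,0,0.17],[1,0,-2,0,0.17],[0,0,-1,0,0.17],[0,0,0,0,0.17],[0,0,0,0,0.17]]'; python3 ang.py c | head -1
```

```text
time_s: 18.83
tool_pos: [0.6234, -0.3032, 0.339]
eef_rot: [-0.0, 0.948, -0.319, -0.0]
force: [-0.2, 1.2, -0.6]
opening: 0.0146
grip_force: 0.0
scene now [((np.float64(244.29), np.float64(162.58)), 104, [241, 154, 7, 18])] ref [((np.float64(244.32), np.float64(160.59)), 103, [241, 152, 7, 18])]
```

View pics/scene_c.png

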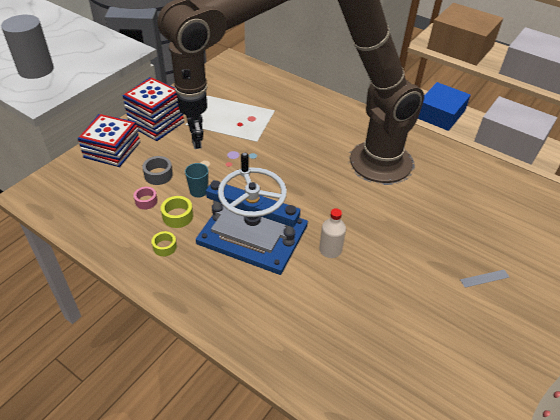

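The handle is at its starting place (244,162), the plate is down close over the tiles, and the cup, tape and bottle are unmoved. The hand is clear at (197,130).

```bash
python3 -c "
from station import robot
print(robot.hand_in())"
```

```text
the job is handed in; nothing more can be done
None
```

I turned the wheel clockwise one full turn: in the scene camera the handle is back within 0.1 pixel of its starting column. The plate is down close over the tiles, the cup, tape and bottle look unmoved, the hand is clear, and I handed the job in at about 19 s of the 58 s allowed; no verdict came back.

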